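Fit the snap ring on the lap spindle

TASK

Turn the hinged keeper plate right over by its bar so that it lies flat on the blue hub, steel face up, with the axle in its slot. Then squeeze the pliers to spread the snap ring, slide it down over the axle without forcing it, and stop level with the black groove, centred on the axle and lying level. Finish there still holding the pliers squeezed, with the ring spread and free of the axle and not resting on the keeper; leave everything else on the bench where it is.

Things in the scene. Friction and masses are not known exactly. Their poses are not given: they have to be found in the camera images.
- spindle: Bolted-down spindle stand: dark base plate 170 x 150 x 10 mm, blue round hub 88 mm in diameter with its top 62 mm above the table, upright steel axle stub. Origin on the table on the axle's axis; z up. The keeper's hinge lies to its -y, the keeper's bar sticks out to its -x.
- groove (a point): Centre of the black groove (7 mm wide) round the bright upright axle stub, on the axle's axis, 74 mm above the table. The stub is 20 mm in diameter; its flat top is 28 mm above this point.
- keeper_hinge (a point): Middle of the keeper plate's hinge line, which runs along the stand's x: 60 mm from the axle's axis towards the stand's -y, 62 mm above the table.
- keeper_plate (a point): Hinged forked plate, 76 mm wide, 6 mm thick, reaching 100 mm from the hinge; slot 28 mm wide, open at the free end; yellow on one face, bare steel on the other. Origin on the hinge line, own y towards the free end, z out of the steel face.
- keeper (a joint): Angle of the keeper plate. 0 = turned right over, flat on the hub, steel face up, axle in its slot (its top is then 6 mm below the groove's centre); 3.0 = swung away from the axle, yellow face up. On the way it passes upright, free end high. The stiff hinge stays where it is left (about 1.5 N at the bar moves it).
- keeper_bar (a point): Grip point on the keeper's round dark bar, 10 mm in diameter, parallel to the hinge, 74 mm long, ending in a black ball. It is 40 mm out from the plate's side (75 mm to the stand's -x of the axle), 85 mm from the hinge line along the plate and 3 mm off it towards the steel face. Pinched from above, the bar turns between the fingers.
- pliers: Snap-ring pliers lying on the table, about 0.25 kg, a brass ring on the tips. Origin below the pivot, level with the undersides of ring and handles (the table at the start). Own x points from handles to ring, z up. Two blue handles, 9 mm thick and 28 mm tall, run 30 to 102 mm behind the origin.
- pliers_handles (a point): Midway between the handles, 58 mm behind the pliers' origin, 18 mm above their underside: squeeze here, along the pliers' y. The handles start splayed, 57 mm over their outsides here; squeezed against a spring (3 to 10 N) to the stop they are parallel, 28 mm over all. Squeezing spreads the ring; let go, it shuts.
- ring (a point): Centre of the brass snap ring, 68 mm ahead of the pliers' origin, at half its 5 mm thickness. The ring is 45 mm wide and lies flat, its axis along the pliers' z, ears on the handle side, with two inward lugs at left and right: shut they are 16 mm apart and cannot pass the 20 mm axle; fully spread, about 27 mm.
- jaw_left (a joint): Squeeze of the pliers: 0 = handles splayed, ring shut; 0.26 = squeezed to the stop, ring fully spread.
- green_cup: cut-off green glass bottle used as a cup, 68 mm wide, 75 mm tall; bystander, origin under its centre
- tumbler: clear glass tumbler, 66 mm wide, 90 mm tall; bystander, origin under its centre
- grit_jar: grey plastic jar with black cap, 60 mm wide, 85 mm tall; bystander, origin under its centre
- stone: reddish rubbing stone 100 x 45 x 25 mm; bystander, origin under its centre
- wrench: steel wrench lying flat; bystander
- brush: brush lying flat; bystander
- green_bottle: corked green glass bottle, 68 mm wide, 200 mm tall; bystander, origin under its centre
There are look-alikes about, which are no part of the job. There is more than one size of the pliers; the job needs the middle-sized.

How it is judged:
By the outcome, as a careful person would: the job done as asked, in the order asked, and still so for the second after the job is handed in, while the arm keeps its last pose, push and grip.
It also fails if it takes over 58 s, if anything falls off the work surface, if the arm or the gripper's body presses on something with over 40 N, if the wrist force passes 120 N, or if a joint passes its speed limit or range.

ROBOT

A 6-joint arm with a two-finger parallel gripper is mounted at the origin on the work surface. World frame = base frame: x ahead of the robot, y to its left, z up, the work surface at z = 0. Lengths are in m, angles in rad, forces in N, time in s.
With the tool pointing down it reaches from about 0.35 to 0.8 m from the base axis. Payload 7.3 kg.
Tool frame: the origin (TCP) lies between the finger pads; the fingertips stand 25 mm ahead of it and the grasp point (between the pads) lies 6 mm ahead of it (r.tip_extent is the distance from the TCP to the fingertips, in m); z points along the fingers, y is the direction in which the jaws open and shut (so a half turn about z gives the same grasp; the last joint's range is limited). The gripper opens to 85 mm and grips with 20 to 120 N. Pads are 22 mm wide; open, the fingers measure 114 mm over their backs; the gripper's body (76 mm by 85 mm) begins 54 mm behind the grasp point. The pads swing forward as they close: fully open they stand 13 mm farther back than shut.
Start: joints at [1.039, 0.342, 1.524, -0, 1.275, -0.146], TCP at [0.198, 0.486, 0.256] pointing down, gripper open.
Joint ranges: [-2.53, 2.53], [-0.77, 2.02], [0.04, 2.7], [-1, 4.14], [0.28, 2.66], [-3.11, 3.11]. Speed limits (rad/s): [2.57, 2.57, 3.14, 3.14, 3.14, 3.14].

INTERFACE

Orientations are given as a unit quaternion [x, y, z, w].
In Python, from workcell import r, command_gripper, optics gives the robot as it stands. The module is installed in compiled form; this text tells all that it offers. Calls block until the motion is done:
- r.reach(position, orientation): joint-space move of the TCP to a pose.
- r.move_straight(position, orientation=None, speed=0.15, max_force=None): straight line of the TCP; orientation=None keeps the orientation; speed is the mean speed in m/s. With max_force (N) it stops when the force on the tool has changed by that much, and returns True; else False.
- r.movej(angles): joint-space move.
- command_gripper(opening, force=None): finger opening in m; force is the grip in N (None keeps the last); returns when the fingers have stopped.
- r.hold(seconds).
- r.solve_ik(position, orientation): joint angles nearest the present ones, or None.
- r.read_state(): the state.
- optics.get_image(name): name is "scene" or "top"; returns (picture, depth): 384x512x3 uint8, red, green, blue; 384x512 float32, m along the optical axis (not along the pixel's ray), 0 where there is no reading.
- optics.camera_model(name): a dict with "K" (3x3 intrinsics, pixels), "R" (3x3) and "t" (3): a world point X has camera coordinates R X + t. Camera axes: x right, y down, z forward; pixel columns grow to the right and rows downward; lengths in m; the calibration is good to about 2 mm. A picture is of the moment at which its call begins. camera_model takes no time and is no camera call.
A pose or a line that the arm cannot do raises r.PlanningError and nothing moves.
- r.finish_job(): hands the job in, once; it reports no verdict.
The state is a dict: "time_s": time; "joint_positions": joint angles; "dq": joint speeds; "tau": joint torques, N m; "eef_pos": TCP position; "eef_rot": TCP orientation; "contact_force": force on the tool from outside, world axes, zero at the start; "torque": the same for the moment, N m; "grip_width": finger opening in m.
Only numpy, scipy, OpenCV 4.12 (cv2) and the standard library are available. Lean on these libraries where they do the work, as an engineer would, in place of code of your own. Each camera call takes 0.05 s, during which the arm holds its last target. There are 200 camera calls.

## Working session

There is one attempt and no reset: what is moved stays moved. The work goes in short steps, each a Python script; the robot and the scene stay as the last script left them, time stands still between calls to the robot, and variables do not carry over. Pictures are saved under pics/ and viewed, about 8 in all and at most 12, crops included, and the job is handed in when it is done.

```bash
mkdir -p pics
cat > h.py <<'E'
import numpy as np, cv2
from workcell import r, command_gripper, optics
from scipy.spatial.transform import Rotation as Ro
def snap(name,f):
    im,d=optics.get_image(name); cv2.imwrite(f'pics/{f}.png',cv2.cvtColor(im,cv2.COLOR_RGB2BGR)); np.save(f'pics/{f}.npy',d); return im,d
def px2w(cam,u,v,z=None,d=None):
    """world point of pixel at depth d, or on the plane world z"""
    m=optics.camera_model(cam);K,R,t=map(np.array,(m['K'],m['R'],m['t']))
    ray=R.T@np.linalg.inv(K)@np.array([u,v,1.]); c=-R.T@t
    return c+ray*(d if d is not None else (z-c[2])/ray[2])
def w2px(cam,X):
    m=optics.camera_model(cam);q=np.array(m['K'])@(np.array(m['R'])@np.array(X)+m['t']); return q[:2]/q[2]
def crop(f,u0,v0,u1,v1,s,out):
    im=cv2.imread(f'pics/{f}.png')[v0:v1,u0:u1]; cv2.imwrite(f'pics/{out}.png',cv2.resize(im,None,fx=s,fy=s,interpolation=cv2.INTER_CUBIC))
def down(yaw):
    """tool down, jaw (tool y) axis at angle yaw in world xy"""
    y=np.array([np.cos(yaw),np.sin(yaw),0]);z=np.array([0,0,-1.]);return Ro.from_matrix(np.c_[np.cross(y,z),y,z]).as_quat()
E
python3 - <<'E'
from h import *
a,_=snap('top','t0');b,_=snap('scene','s0')
cv2.imwrite('pics/both.png',cv2.resize(cv2.cvtColor(np.vstack([a,b]),cv2.COLOR_RGB2BGR),None,fx=.78,fy=.78))
for c in('top','scene'):
    m=optics.camera_model(c);print(c,np.round(m['K'],1).tolist(),np.round(-np.array(m['R']).T@m['t'],3))
s=r.read_state();print(s['eef_rot'],s['eef_pos'],s['time_s'],s['joint_positions'])
E
```

```text
top [[349.2, 0.0, 257.1], [0.0, 349.2, 189.8], [0.0, 0.0, 1.0]] [0.479 0.007 1.079]
scene [[413.8, 0.0, 254.4], [0.0, 413.8, 193.0], [0.0, 0.0, 1.0]] [ 1.552 -0.495  0.902]
[ 1.91722441e-01  9.81448936e-01 -6.62448185e-04 -2.30975893e-04] [0.19737253 0.48612979 0.25569711] 0.1 [ 1.03898910e+00  3.42649456e-01  1.52492206e+00 -4.98765152e-06
  1.27542425e+00 -1.45971989e-01]
```

View pics/t0.png

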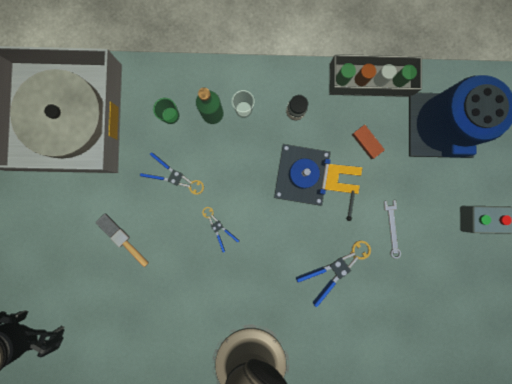

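View pics/s0.png

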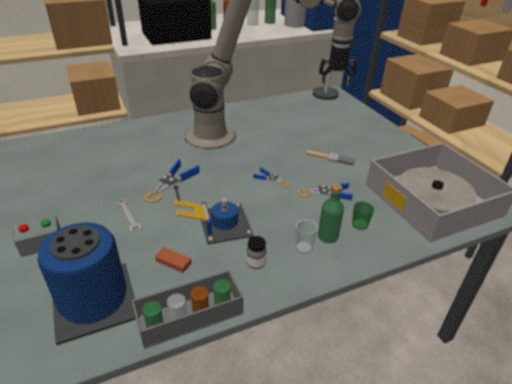

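The top view shows three pliers:
- at (178,178), ring at (196,187): origin to ring about 62-68 mm
- at (218,227): small, about 53 mm
- at (342,266): large, about 79 mm

The first fits the 68 mm description. The spindle axle is near (306,172), with the keeper swung to the right and its bar near (350,215). I'll confirm these in enlarged crops.

Run:
```python
from h import *
crop('t0',130,140,250,260,5,'a'); crop('t0',265,130,385,240,5,'b')
a=cv2.imread('pics/a.png')[:350];b=cv2.imread('pics/b.png')[:,:]
cv2.imwrite('pics/a1.png',a);
```

```text
(no output)
```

View pics/a1.png

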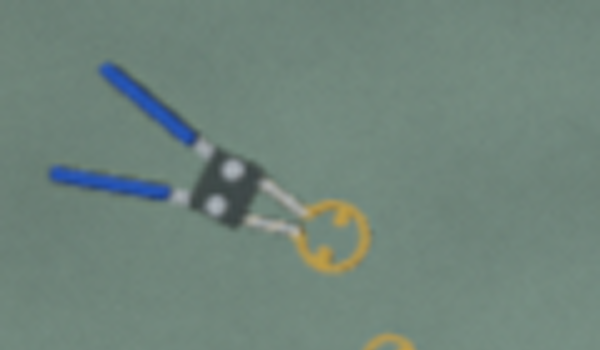

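View pics/b.png

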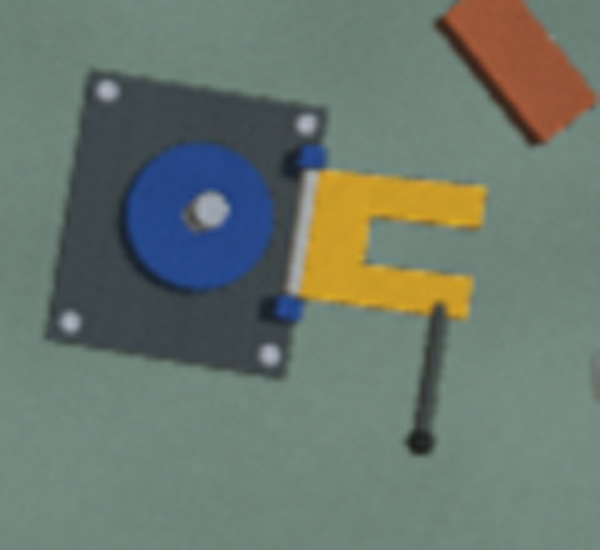

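Run:
```python
from h import *
f=lambda x,y,z,o: px2w('top',(x+.5)/5-.5+o[0],(y+.5)/5-.5+o[1],z)
A=(130,140);B=(265,130)
b=[f(*p,.012,B) for p in((108,90),(306,124),(69,322),(269,354))]
c=np.mean(b,0);print('base',c,'axle top',f(211,209,.102,B),'hub',f(199,216,.062,B))
yd=(b[0]+b[2]-b[1]-b[3]);xd=b[0]+b[1]-b[2]-b[3]
print('stand yaw from y',np.degrees(np.arctan2(-yd[0],yd[1])),'x',np.degrees(np.arctan2(xd[1],xd[0])),np.linalg.norm(yd)/2,np.linalg.norm(xd)/2)
print('hinge',(f(310,172,.065,B)+f(293,293,.065,B))/2,'ball',f(420,441,.07,B),'barstart',f(437,308,.07,B))
ring=f(333,237,.0025,A);pv=f(224.5,187.5,.03,A);he=(f(107,68,.028,A)+f(55,174,.028,A))/2
print('ring',ring,'piv',pv,'handend',he)
for p in(he,pv):
    d=ring-p;print('yaw',np.degrees(np.arctan2(d[1],d[0])),np.linalg.norm(d[:2]))
# depth checks
d=np.load('pics/t0.npy')
for n,x,y,o in(('axle',211,209,B),('ball',420,441,B),('bar',428,375,B),('plate',340,200,B),('plateend',470,200,B),('piv',233,170,A),('hand',150,102,A),('ring',366,237,A)):
    u=(x+.5)/5-.5+o[0];v=(y+.5)/5-.5+o[1];print(n,px2w('top',u,v,d=d[int(round(v)),int(round(u))]))
```

```text
base [ 0.57655661 -0.14794422  0.012     ] axle top [ 0.57604948 -0.14770525  0.102     ] hub [ 0.57574999 -0.14703742  0.062     ]
stand yaw from y -8.231978053511162 x -8.526165261547687 0.12403321229747057 0.14434892881794223
hinge [ 0.56711696 -0.20672935  0.065     ] ball [ 0.44704453 -0.27584215  0.07      ] barstart [ 0.52430272 -0.28512847  0.07      ]
ring [0.53054616 0.17708285 0.0025    ] piv [0.55763777 0.23841715 0.03      ] handend [0.59610767 0.32593824 0.028     ]
yaw -113.77049630720416 0.16265374076112624
yaw -113.83124119512807 0.06705111472608824
axle [ 0.57614863 -0.14786346  0.10099866]
ball [ 0.44797526 -0.26770296  0.09906732]
bar [ 0.48516793 -0.27327668  0.09430956]
plate [ 0.58568725 -0.22711757  0.0735156 ]
plateend [ 0.58454428 -0.29499302  0.09910286]
piv [0.56872645 0.2348179  0.02459585]
hand [0.60836336 0.28491682 0.02846562]
ring [0.53088786 0.15662154 0.00396747]
```

The enlarged crop confirms the pliers at (178,178): 67 mm from pivot to ring, yaw about -113.8°. The axle is at (0.576,-0.148), stand yaw -8.4°, and the hinge fits. Next I'll fit the keeper angle and check that the arc is reachable.

```bash
cat >> h.py <<'E'
AX=np.array([.5761,-.1477]); SY=np.radians(-8.4)
XD=np.array([np.cos(SY),np.sin(SY),0]);YD=np.array([-np.sin(SY),np.cos(SY),0]);ZD=np.array([0,0,1.])
H=np.r_[AX,.062]-.060*YD
def bar(th,x=-.075,a=.085,o=.003): return H+x*XD+YD*(a*np.cos(th)-o*np.sin(th))+ZD*(a*np.sin(th)+o*np.cos(th))
E
python3 - <<'E'
from h import *
im=cv2.imread('pics/t0.png');d=np.load('pics/t0.npy');hsv=cv2.cvtColor(im,cv2.COLOR_BGR2HSV)
m=cv2.erode(cv2.inRange(hsv,(15,120,120),(32,255,255)),np.ones((3,3)));m[:, :320]=0;m[:,365:]=0;m[:160]=0;m[200:]=0
P=np.array([px2w('top',u,v,d=d[v,u]) for v,u in zip(*np.nonzero(m)) if d[v,u]>0])-H
y=P@YD;z=P[:,2];k=np.polyfit(y,z,1);print(len(P),'fit',k,'angle',np.pi-np.arctan(-k[0]),'resid',np.std(z-np.polyval(k,y)),'through0',np.pi-np.arctan(-(y@z)/(y@y)))
for th in(2.7,2.75,2.8,2.85):
    b=bar(th);print(th,b,[np.round((w2px(c,bar(th,x))-((265,130) if c=='top' else (0,0)))*(5 if c=='top' else 1)) .tolist() for c in('top','scene') for x in(-.112,-.04)])
q=r.read_state()['joint_positions']
for s in(0,np.pi):
    Q=down(SY+np.pi/2+s)
    for th in np.linspace(2.75,0,5): print(s,r.solve_ik(bar(th)+[0,0,.006],Q))
E
```

```text
488 fit [-0.45022006 -0.00085638] angle 2.7185557415303996 resid 0.002023129094154561 through0 2.7313869358725937
2.7 [ 0.48172638 -0.27339025  0.09561507] [[417.0, 444.0], [436.0, 318.0], [175.0, 186.0], [178.0, 199.0]]
2.75 [ 0.48149522 -0.27495569  0.09166828] [[418.0, 444.0], [437.0, 319.0], [175.0, 187.0], [178.0, 200.0]]
2.8 [ 0.48129316 -0.27632403  0.08764733] [[418.0, 444.0], [437.0, 319.0], [175.0, 188.0], [178.0, 201.0]]
2.85 [ 0.48112071 -0.27749185  0.08356227] [[418.0, 444.0], [437.0, 320.0], [175.0, 189.0], [177.0, 202.0]]
0 [-6.57086033e-01  5.67486998e-01  1.64184404e+00 -4.44089210e-16
  9.32261611e-01 -2.08127470e+00]
0 [-5.96747242e-01  4.90548300e-01  1.63472657e+00 -4.44089210e-16
  1.01631779e+00 -2.02093591e+00]
0 [-4.98690933e-01  4.54505045e-01  1.66360722e+00 -4.44089210e-16
  1.02348039e+00 -1.92287960e+00]
0 [-4.06284194e-01  4.78652166e-01  1.71585736e+00 -4.44089210e-16
  9.47083124e-01 -1.83047286e+00]
0 [-3.66122523e-01  5.55491123e-01  1.76821590e+00 -4.44089210e-16
  8.17885632e-01 -1.79031119e+00]
3.141592653589793 [-6.57086033e-01  5.67486998e-01  1.64184404e+00 -4.44089210e-16
  9.32261611e-01  1.06031795e+00]
3.141592653589793 [-5.96747242e-01  4.90548300e-01  1.63472657e+00 -4.44089210e-16
  1.01631779e+00  1.12065674e+00]
3.141592653589793 [-4.98690933e-01  4.54505045e-01  1.66360722e+00 -4.44089210e-16
  1.02348039e+00  1.21871305e+00]
3.141592653589793 [-4.06284194e-01  4.78652166e-01  1.71585736e+00 -4.44089210e-16
  9.47083124e-01  1.31111979e+00]
3.141592653589793 [-3.66122523e-01  5.55491123e-01  1.76821590e+00 -4.44089210e-16
  8.17885632e-01  1.35128146e+00]
```

Run:
```python
from h import *
crop('s0',145,155,265,245,5,'c')
```

```text
(no output)
```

View pics/c.png

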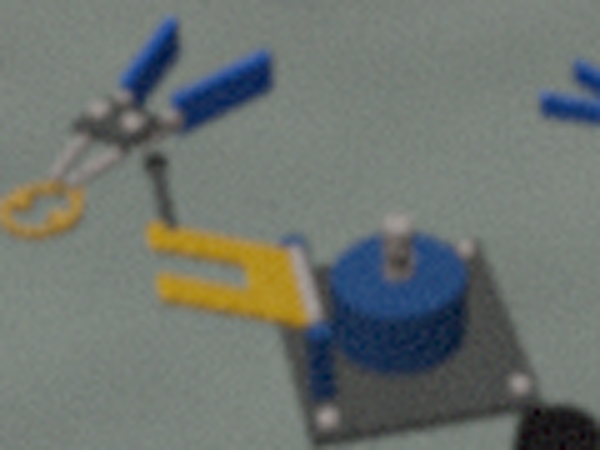

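Ball at scene (176,187) agrees with a keeper angle of about 2.74. Now I'll turn the keeper over.

Run:
```python
from h import *
Q=down(SY+np.pi/2+np.pi); up=np.array([0,0,.006])
command_gripper(.05,25)
p=bar(2.74)+up
r.reach(p+[0,0,.08],Q); print(r.read_state()['time_s'])
print(r.move_straight(p,Q,speed=.12,max_force=10)); command_gripper(0.0,25)
s=r.read_state();print(s['time_s'],s['grip_width'],s['contact_force'],s['eef_pos']-p)
for th in np.linspace(2.74,0,11)[1:]:
    r.move_straight(bar(th)+up,Q,speed=.12)
    s=r.read_state();print(round(th,2),round(s['time_s'],2),np.round(s['contact_force'],1),round(s['grip_width'],4))
print(r.move_straight(bar(0)+up-[0,0,.005],Q,speed=.03,max_force=10))
s=r.read_state();print(s['time_s'],s['contact_force'],s['eef_pos']-bar(0)-up)
command_gripper(.04)
r.move_straight(bar(0)+up+[0,0,.10],Q,speed=.2)
s=r.read_state();print(s['time_s'],s['contact_force'],s['joint_positions'])
snap('top','t1');snap('scene','s1')
im=[cv2.resize(cv2.imread('pics/%s.png'%n)[y:y+90,x:x+110],None,fx=3.6,fy=3.6,interpolation=cv2.INTER_CUBIC) for n,x,y in(('t1',260,130),('s1',155,165))]
cv2.imwrite('pics/k.png',np.hstack(im))
Qp=np.radians(-113.8)
for a in(Qp+np.pi/2,Qp-np.pi/2):
    o=np.array([np.cos(Qp),np.sin(Qp)])
    print(r.solve_ik(np.r_[np.array([.5305,.1771])-.126*o,.028],down(a)),r.solve_ik(np.r_[AX-.126*o,.10],down(a)))
```

```text
3.4083
False
4.6667 0.009100655234252306 [1.06644683 1.43521563 0.48372859] [2.33071740e-04 5.26548009e-07 2.95413508e-04]
2.47 5.01 [-0.4 -1.1  1.7] 0.0091
2.19 5.35 [-2.8 -5.2  6.9] 0.0091
1.92 5.69 [-5.3 -3.4 11. ] 0.009
1.64 6.03 [-4.  -0.6 12.8] 0.0085
1.37 6.38 [-1.4  2.3  9.6] 0.0091
1.1 6.72 [1.1 1.9 3.8] 0.0086
0.82 7.06 [ 3.8  1.1 -1. ] 0.0088
0.55 7.4 [ 3.3 -0.9 -1. ] 0.0093
0.27 7.74 [ 2.1 -2.2 -0. ] 0.0089
0.0 8.08 [ 2.8 -4.2 -2.5] 0.0089
True
8.2917 [-1.09011978 -0.09098827  6.36065631] [ 0.0002355  -0.00050309 -0.00210203]
9.3583 [ 0.11629267  0.29967874 -0.65559243] [-3.66127710e-01  4.15634344e-01  1.66985128e+00  2.55748565e-05
  1.05742545e+00  1.35128101e+00]
[ 3.48322599e-01  8.02607980e-01  1.38719004e+00 -4.44089210e-16
  9.51794634e-01  7.63710961e-01] [-1.73657395e-01  6.76492317e-01  1.41480055e+00 -4.44089210e-16
  1.05029978e+00  2.41730967e-01]
[ 3.48322599e-01  8.02607980e-01  1.38719004e+00 -4.44089210e-16
  9.51794634e-01 -2.37788169e+00] [-1.73657395e-01  6.76492317e-01  1.41480055e+00 -4.44089210e-16
  1.05029978e+00 -2.89986169e+00]
```

View pics/k.png

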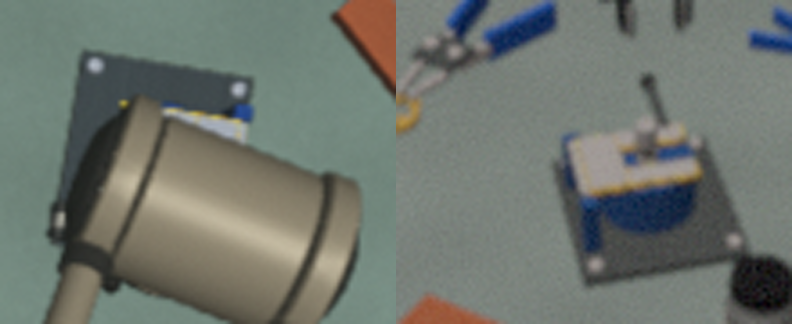

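The scene view shows the keeper flat on the hub, steel face up, with the axle in its slot. In the top view the arm hides it. Next, the pliers.

Run:
```python
from h import *
Qp=np.radians(-113.8);o=np.array([np.cos(Qp),np.sin(Qp),0]);Q=down(Qp+np.pi/2)
print(r.tip_extent)
g=np.r_[.5305,.1771,.028]-.126*o
command_gripper(.085,70)
r.reach(g+[0,0,.10],Q);print(r.move_straight(g,Q,speed=.12,max_force=8))
s=r.read_state();print(s['time_s'],s['eef_pos']-g,s['contact_force'])
command_gripper(.0,70)
s=r.read_state();print(s['time_s'],s['grip_width'],s['contact_force'],s['torque'])
r.move_straight(g+[0,0,.12],Q,speed=.15)
s=r.read_state();print(s['time_s'],s['grip_width'],s['contact_force'],s['torque'])
p=np.r_[AX,.028+.112]-.126*o   # underside at .112+: above axle top
p[2]=.028+.135
r.move_straight(p,Q,speed=.25)
s=r.read_state();print(s['time_s'],s['grip_width'],s['contact_force'],s['eef_pos']-p)
snap('top','t2');snap('scene','s2')
ub,vb=w2px('top',[*AX,.1]).astype(int);us,vs=w2px('scene',[*AX,.12]).astype(int);print(ub,vb,us,vs)
im=[cv2.resize(cv2.imread('pics/%s.png'%n)[y-50:y+50,x-50:x+50],None,fx=4,fy=4,interpolation=cv2.INTER_CUBIC) for n,x,y in(('t2',ub,vb),('s2',us,vs))]
cv2.imwrite('pics/l.png',np.hstack(im))
```

```text
0.025
False
12.4833 [0.0006434  0.00013288 0.00088657] [-0.62104473 -0.43879845  0.26607808]
13.075 0.02227027465872829 [-0.0306481  -0.18355176 14.43923259] [-0.09399153  0.01251046  0.01630657]
14.025 0.022394650471407387 [ 0.62609817 -0.61864707 -1.91244412] [ 0.13708826 -0.0520694   0.0105226 ]
15.4917 0.02235033848711376 [-0.28127374 -0.52438807 -1.74069051] [-0.00024539  0.00127426 -0.00013562]
306 171 223 194
```

View pics/l.png

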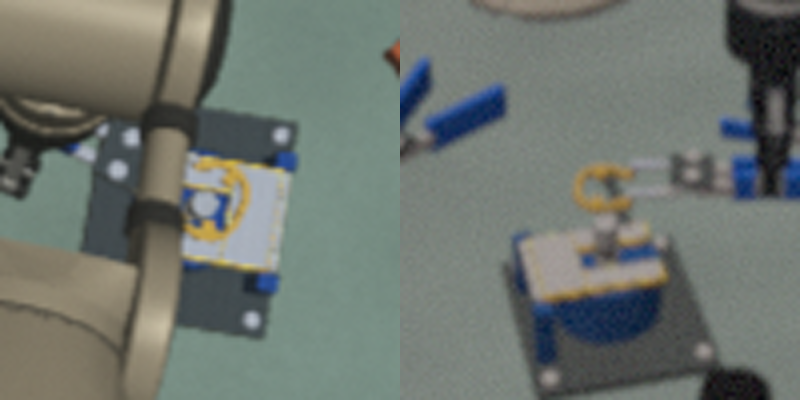

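The ring hangs over the axle, and the arm tube hides its left third in the top view. I'll lower it to just above the axle top, where parallax is small, and compare it with a projected model.

```bash
cat >> h.py <<'E'
def overlay(img,cam,C,R,col,u0,v0,s,n=72):
    for a in np.linspace(0,2*np.pi,n,endpoint=False):
        p=(w2px(cam,np.array(C)+R*np.array([np.cos(a),np.sin(a),0]))-[u0,v0]+.5)*s
        cv2.circle(img,tuple(int(x) for x in p),1,col,-1)
E
python3 - <<'E'
from h import *
Qp=np.radians(-113.8);o=np.array([np.cos(Qp),np.sin(Qp),0])
s=r.read_state();p=s['eef_pos'].copy();p[2]=.028+.1095
r.move_straight(p,speed=.1,max_force=6)
s=r.read_state();print(s['time_s'],s['eef_pos'],s['contact_force'])
e=np.array(s['eef_pos']);zr=e[2]-.0285+.0025;C=np.r_[(e+.126*o)[:2],zr];print('ring nominal',C)
T=[snap('top',f't3_{i}') for i in range(4)];S=[snap('scene',f's3_{i}') for i in range(4)]
out=[]
for cam,L in(('top',T),('scene',S)):
    im=cv2.cvtColor(np.mean([x[0] for x in L],0).astype(np.uint8),cv2.COLOR_RGB2BGR);cv2.imwrite(f'pics/{cam}3.png',im)
    u0,v0=(w2px(cam,[*AX,.1])-25).astype(int);print(cam,u0,v0)
    c=cv2.resize(im[v0:v0+50,u0:u0+50],None,fx=8,fy=8,interpolation=cv2.INTER_CUBIC);c2=c.copy()
    overlay(c2,cam,C,.0225,(0,0,255),u0,v0,8);overlay(c2,cam,[*AX,.102],.010,(0,255,0),u0,v0,8)
    out.append((c,c2))
cv2.imwrite('pics/m.png',np.vstack([np.hstack([c[50:350] for c in out[i]]) for i in(0,1)]))
E
```

```text
16.0 [ 0.62662478 -0.0306567   0.13714831] [-0.30340764 -0.60227901 -1.8899964 ]
ring nominal [ 0.57577808 -0.14594161  0.11114831]
top 281 146
scene 198 174
```

View pics/m.png

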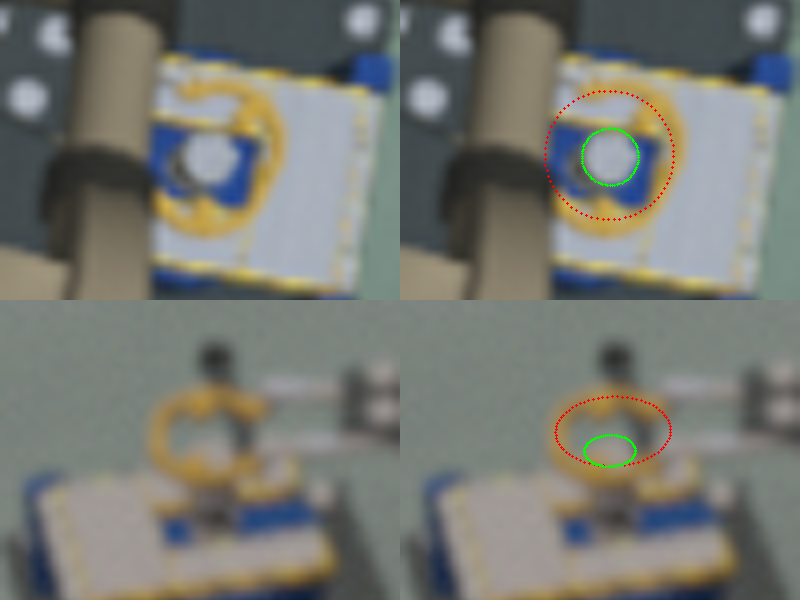

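The ring looks spread, with lugs in the top crop at (243,113) and (203,212). It sits slightly ahead of the axle at (210,157). To measure this properly I'll rectify both views onto the ring plane and the axle-top plane, in pliers axes centred on my axle estimate.

```bash
cat >> h.py <<'E'
def rect(cam,im,C,o,z,half=.032,n=294):
    """metric view of plane z: right = o, up = left of o, centred on C"""
    l=np.array([-o[1],o[0],0]); w=[];
    for a,b in((-1,1),(1,1),(1,-1),(-1,-1)): w.append(w2px(cam,np.r_[C[:2],z]+half*(a*o+b*l)))
    M=cv2.getPerspectiveTransform(np.float32(w),np.float32([[0,0],[n,0],[n,n],[0,n]]))
    out=cv2.warpPerspective(im,M,(n,n),flags=cv2.INTER_CUBIC)
    for k in range(-3,4):
        t=int(n/2+k*.01*n/2/half); c=(0,0,255) if k==0 else (120,120,120)
        cv2.line(out,(t,0),(t,6 if k else n),c,1);cv2.line(out,(0,t),(6 if k else n,t),c,1)
    return out
E
python3 - <<'E'
from h import *
Qp=np.radians(-113.8);o=np.array([np.cos(Qp),np.sin(Qp),0])
P=[[rect(c,cv2.imread(f'pics/{c}3.png'),AX,o,z) for z in(.1115,.102)] for c in('top','scene')]
cv2.imwrite('pics/n.png',np.vstack([np.hstack(p) for p in P]))
dt=np.mean([np.load(f'pics/t3_{i}.npy') for i in range(4)],0);ds=np.mean([np.load(f'pics/s3_{i}.npy') for i in range(4)],0)
# brass-ish / height statistics near the ring from depth
for cam,d in(('top',dt),('scene',ds)):
    im=cv2.cvtColor(cv2.imread(f'pics/{cam}3.png'),cv2.COLOR_BGR2HSV);u0,v0=(w2px(cam,[*AX,.11])-14).astype(int)
    pts=np.array([px2w(cam,u,v,d=d[v,u]) for v in range(v0,v0+28) for u in range(u0,u0+28) if 12<im[v,u,0]<32 and im[v,u,1]>90])
    q=pts[(pts[:,2]>.09)&(pts[:,2]<.13)];rel=q-np.r_[AX,0];l=np.array([-o[1],o[0],0])
    A=np.c_[rel@o,rel@l,np.ones(len(q))];c,*_=np.linalg.lstsq(A,q[:,2],rcond=None)
    print(cam,len(q),'z med',np.median(q[:,2]),'plane dz/do,dz/dl',c,'extents o',(rel@o).min(),(rel@o).max(),'l',(rel@l).min(),(rel@l).max())
E
```

```text
top 71 z med 0.11038028958103863 plane dz/do,dz/dl [-0.01958842 -0.01255435  0.11012654] extents o -0.017681968504787555 0.0219059356762638 l -0.027603238705983222 0.026321444146580712
scene 72 z med 0.1112667357115486 plane dz/do,dz/dl [ 0.03007262 -0.03367835  0.10975474] extents o -0.019209978058457918 0.021257975357298217 l -0.026888002566756736 0.027883446944378665
```

View pics/n.png

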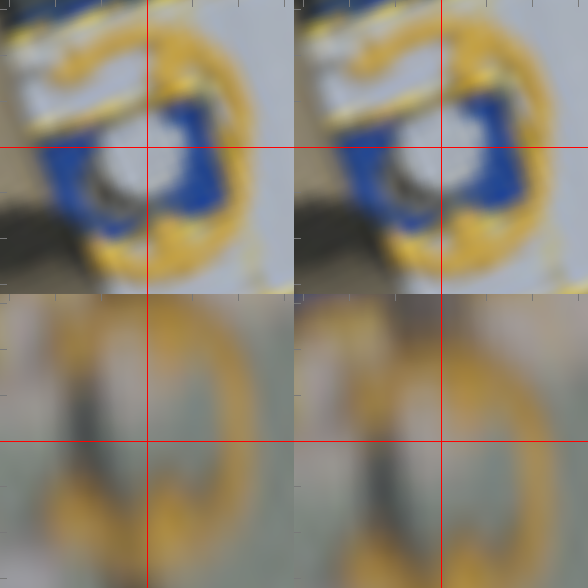

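Run:
```python
from h import *
Qp=np.radians(-113.8);o=np.array([np.cos(Qp),np.sin(Qp),0]);l=np.array([-o[1],o[0],0])
f=lambda x,y,s,u0,v0:((x+.5)/s-.5+u0,(y+.5)/s-.5+v0)
ring0=px2w('top',*f(333,237,5,130,140),.0035)
pv0=px2w('top',*f(224.5,187.5,5,130,140),.0246)
print('initial piv->ring',(ring0-pv0)@o,(ring0-pv0)@l)
pv=px2w('top',*f(41,67.5+50,8,281,146),.108+.0246); pv_alt=px2w('top',*f(41,67.5,8,281,146),.108+.0246)
for p in(pv,pv_alt): d=p-np.r_[AX,0];print('pivot now vs AX',d@o,d@l,'ring centre ->',d@o+(ring0-pv0)@o, d@l+(ring0-pv0)@l)
dt=np.median([np.load(f'pics/t3_{i}.npy') for i in range(4)],0);ds=np.median([np.load(f'pics/s3_{i}.npy') for i in range(4)],0)
def hz(cam,d,X):
    u,v=np.round(w2px(cam,X)).astype(int);return [round(float(px2w(cam,a,b,d=d[b,a])[2])*1e3,1) for b in(v-1,v,v+1) for a in(u-1,u,u+1)]
print('keeper top',hz('top',dt,np.r_[AX,.068]-.040*YD),'scene',hz('scene',ds,np.r_[AX,.068]-.04*YD))
print('axle top',hz('top',dt,[*AX,.102]))
for a in(-60,-30,0,30,60,90):
    X=np.r_[AX,.1135]+o*(.0015+.0205*np.cos(np.radians(a)))+l*((.0205)*np.sin(np.radians(a))+.0055*np.sign(a))
    print('ring',a,sorted(hz('top',dt,X))[-4:],sorted(hz('scene',ds,X))[-4:])
u,v=f(55,38+50,8,281,146);u2,v2=f(27,97+50,8,281,146)
print('screws',[round(float(px2w('top',a,b,d=dt[int(round(b)),int(round(a))])[2]),4) for a,b in((u,v),(u2,v2))])
X=np.r_[AX,.133]-.068*o;print('piv scene',sorted(hz('scene',ds,X)))
for k in(.10,.115,.145,.16):print('handle',k,sorted(hz('scene',ds,np.r_[AX,.136]-k*o+.010*l)),sorted(hz('top',dt,np.r_[AX,.136]-k*o+.010*l)))
```

```text
initial piv->ring 0.06847005261674174 9.664520908350682e-05
pivot now vs AX -0.06814365084374877 -0.0014275591056784782 ring centre -> 0.0003264017729929791 -0.0013309138965949714
pivot now vs AX -0.07530546444329367 0.014132327600289908 ring centre -> -0.006835411826551924 0.014228972809373415
keeper top [68.0, 67.7, 68.0, 68.2, 70.1, 67.5, 68.2, 67.9, 67.1] scene [67.2, 71.1, 69.8, 68.1, 68.4, 68.4, 67.0, 68.7, 67.1]
axle top [102.3, 101.8, 100.7, 102.3, 101.4, 99.8, 102.0, 102.8, 102.6]
ring -60 [110.6, 111.5, 111.9, 112.5] [110.9, 111.5, 111.7, 111.9]
ring -30 [110.3, 110.4, 110.8, 111.8] [111.5, 111.5, 111.7, 112.2]
ring 0 [110.0, 110.3, 110.4, 111.0] [111.7, 112.0, 112.4, 113.4]
ring 30 [110.5, 110.7, 110.7, 111.1] [111.5, 112.4, 112.7, 113.4]
ring 60 [109.4, 109.7, 110.4, 110.8] [111.3, 111.5, 112.4, 113.6]
ring 90 [110.0, 110.8, 111.2, 111.4] [110.9, 111.5, 112.6, 113.2]
screws [0.1332, 0.1324]
piv scene [130.1, 130.2, 130.4, 130.5, 131.2, 131.9, 132.3, 132.9, 133.7]
handle 0.1 [122.1, 125.3, 126.0, 130.0, 131.0, 133.2, 133.6, 134.8, 134.8] [329.0, 338.5, 344.6, 348.5, 379.6, 382.1, 427.1, 427.1, 429.7]
handle 0.115 [129.9, 130.2, 133.4, 134.7, 134.9, 135.1, 137.5, 161.3, 167.3] [384.5, 384.8, 385.0, 426.6, 429.0, 430.2, 434.1, 434.9, 436.1]
handle 0.145 [130.8, 131.2, 132.5, 132.5, 132.8, 133.1, 133.9, 134.5, 160.6] [438.0, 438.8, 439.8, 441.1, 441.8, 442.8, 444.4, 444.8, 445.2]
handle 0.16 [131.7, 131.8, 132.3, 132.9, 133.1, 133.3, 133.5, 133.7, 134.8] [441.6, 442.4, 443.6, 444.5, 445.2, 445.5, 446.6, 447.1, 449.1]
```

By two readings in the same image, ring and axle centres agree within about 0.6 mm. The ring is spread, with lug tips about 25-27 mm apart, and level within measurement. I'll go straight down under a force guard.

Run:
```python
from h import *
Qp=np.radians(-113.8);o=np.array([np.cos(Qp),np.sin(Qp),0]);l=np.array([-o[1],o[0],0])
s0=r.read_state();p=np.array(s0['eef_pos'])
for z in(.125,.112,.1012):
    hit=r.move_straight([p[0],p[1],z],speed=.04,max_force=3);s=r.read_state()
    print(z,hit,s['time_s'],np.array(s['eef_pos'])-p,s['contact_force'],s['torque'],s['grip_width'])
    if hit: break
r.hold(.3);s=r.read_state();print(s['contact_force']-np.array(s0['contact_force']),s['torque'])
out=[]
for cam in('top','scene'):
    L=[optics.get_image(cam) for _ in range(8)]
    im=cv2.cvtColor(np.mean([x[0] for x in L],0).astype(np.uint8),cv2.COLOR_RGB2BGR);d=np.median([x[1] for x in L],0)
    cv2.imwrite(f'pics/{cam}4.png',im);np.save(f'pics/{cam}4.npy',d)
    u0,v0=(w2px(cam,[*AX,.085])-20).astype(int);print(cam,u0,v0)
    c=cv2.resize(im[v0:v0+37,u0:u0+50],None,fx=8,fy=8,interpolation=cv2.INTER_CUBIC)
    out.append(np.vstack([c,cv2.resize(rect(cam,im,AX,o,.0745),(296,296))[:,:,:].copy() if 0 else np.pad(rect(cam,im,AX,o,.0765),((0,0),(0,106),(0,0)))]))
    hsv=cv2.cvtColor(im,cv2.COLOR_BGR2HSV)
    for a in(-60,-30,0,30,60,90):
        X=np.r_[AX,.0765]+o*(.001+.0205*np.cos(np.radians(a)))+l*((.0205)*np.sin(np.radians(a))-.001+.0055*np.sign(a))
        u,v=np.round(w2px(cam,X)).astype(int)
        print(cam,a,sorted(round(float(px2w(cam,x,y,d=d[y,x])[2])*1e3,1) for y in(v-1,v,v+1) for x in(u-1,u,u+1))[-4:])
cv2.imwrite('pics/q.png',np.hstack(out)[:600])
```

```text
0.125 False 16.8667 [-1.69113894e-04  4.42040311e-05 -1.33534297e-02] [-0.24842576 -0.3510089  -1.9893939 ] [ 0.02056398 -0.0441857  -0.02054237] 0.022564675771532764
0.112 False 17.3417 [-1.23482664e-04  1.43109044e-05 -2.62087105e-02] [ 0.95075838  0.6984415  -2.4891005 ] [ 0.03053026  0.01941525 -0.02381818] 0.022497814111013984
0.1012 False 17.7583 [-1.95412904e-04  3.36756368e-05 -3.70720942e-02] [ 0.68617231 -0.26524975 -2.57847367] [ 0.04086181 -0.04102491 -0.00943094] 0.022726987570211122
[-0.10826903  0.75493745  0.79098973] [0.08189309 0.00159005 0.02236896]
top 285 151
top -60 [74.3, 74.4, 74.5, 75.7]
top -30 [74.3, 74.3, 74.9, 75.7]
top 0 [74.1, 74.5, 74.7, 74.9]
top 30 [74.0, 74.2, 74.7, 74.7]
top 60 [74.3, 74.3, 75.2, 75.7]
top 90 [74.0, 74.4, 75.1, 75.6]
scene 203 182
scene -60 [98.4, 98.5, 102.5, 102.9]
scene -30 [73.5, 74.9, 75.0, 75.3]
scene 0 [74.5, 74.7, 75.7, 76.1]
scene 30 [74.6, 74.6, 74.9, 75.2]
scene 60 [74.9, 75.2, 75.3, 76.0]
scene 90 [74.3, 74.8, 75.0, 76.1]
```

View pics/q.png

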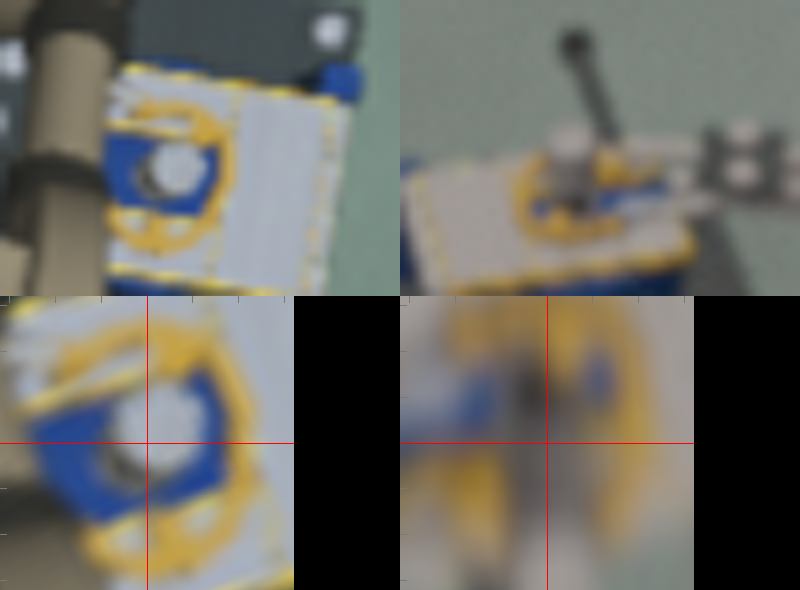

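Run:
```python
from h import *
Qp=np.radians(-113.8);o=np.array([np.cos(Qp),np.sin(Qp),0]);l=np.array([-o[1],o[0],0])
def stat(cam,d,C,z,sp,A):
    R=[]
    for a in A:
        t=np.radians(a);X=np.r_[C,z]+o*.0205*np.cos(t)+l*(.0205*np.sin(t)+sp*np.sign(a))
        u,v=np.round(w2px(cam,X)).astype(int)
        R.append(np.mean(sorted(px2w(cam,x,y,d=d[y,x])[2] for y in(v-1,v,v+1) for x in(u-1,u,u+1))[-4:])*1e3)
    return np.round(R,1)
A=(-75,-50,-25,0,25,50,75)
C0=px2w('top',(333.5)/5-.5+130,(237.5)/5-.5+140,.0035)[:2]
print('start (top face at 5.0)')
for c,n in(('top','t0'),('top','t1'),('scene','s0'),('scene','s1')):
    x=stat(c,np.load(f'pics/{n}.npy'),C0,.005,0,A);print(n,x,np.median(x))
C1=AX+(.001*o-.001*l)[:2]
for c in('top','scene'):
    x=stat(c,np.load(f'pics/{c}4.npy'),C1,.0765,.0055,A);print('now',c,x,np.median(x))
```

```text
start (top face at 5.0)
t0 [  3.    5.9   5.2   5.2 273.7   5.6 273. ] 5.6
t1 [4.5 5.5 5.8 5.1 5.1 6.  6. ] 5.5
s0 [6.3 4.4 4.5 6.6 6.5 5.7 6.4] 6.3
s1 [6.5 6.5 4.2 4.1 5.2 5.6 5.4] 5.4
now top [74.6 74.7 74.8 74.6 73.9 74.5 74.6] 74.6
now scene [102.4  80.9  74.7  75.2  74.9  75.3  75.3] 75.3
```

The ring's top face reads about 75.0 mm in both cameras. It should be 76.5 mm, and the keeper face reads a correct 68. I'll raise it 1.2 mm and re-check.

Run:
```python
from h import *
Qp=np.radians(-113.8);o=np.array([np.cos(Qp),np.sin(Qp),0]);l=np.array([-o[1],o[0],0])
p=np.array(r.read_state()['eef_pos']);r.move_straight(p+[0,0,.0012],speed=.02,max_force=4);r.hold(.3)
s=r.read_state();print(s['time_s'],np.array(s['eef_pos'])-p,s['contact_force'],s['grip_width'])
C1=AX+(.001*o-.001*l)[:2]
for cam in('top','scene'):
    L=[optics.get_image(cam) for _ in range(12)];d=np.mean([x[1] for x in L],0)
    im=cv2.cvtColor(np.mean([x[0] for x in L],0).astype(np.uint8),cv2.COLOR_RGB2BGR);cv2.imwrite(f'pics/{cam}5.png',im)
    def hz(X): u,v=np.round(w2px(cam,X)).astype(int);return np.array([px2w(cam,x,y,d=d[y,x])[2] for y in(v-1,v,v+1) for x in(u-1,u,u+1)])*1e3
    R=[np.mean(sorted(hz(np.r_[C1,.0765]+o*.0205*np.cos(t)+l*(.0205*np.sin(t)+.0055*np.sign(t))))[-4:]) for t in np.radians((-50,-25,0,25,50,75))]
    print(cam,np.round(R,1),'keeper',np.round([np.mean(hz(np.r_[AX,.068]+a*XD-.042*YD)) for a in(-.015,0,.02)],1))
c=np.hstack([cv2.resize(cv2.imread(f'pics/{k}5.png')[v:v+60,u:u+66],None,fx=6,fy=6,interpolation=cv2.INTER_CUBIC) for k,u,v in(('top',275,145),('scene',190,165))])
cv2.imwrite('pics/z.png',c)
```

```text
19.4083 [-9.52533602e-06 -6.36055209e-06  1.16839482e-03] [-0.138085   -0.1682022  -1.64105941] 0.02260708457114281
top [75.6 75.8 75.5 75.8 75.8 96.3] keeper [68.3 77.1 68.1]
scene [99.3 93.1 76.1 90.9 76.6 93.1] keeper [76.6 69.  69.1]
```

View pics/z.png

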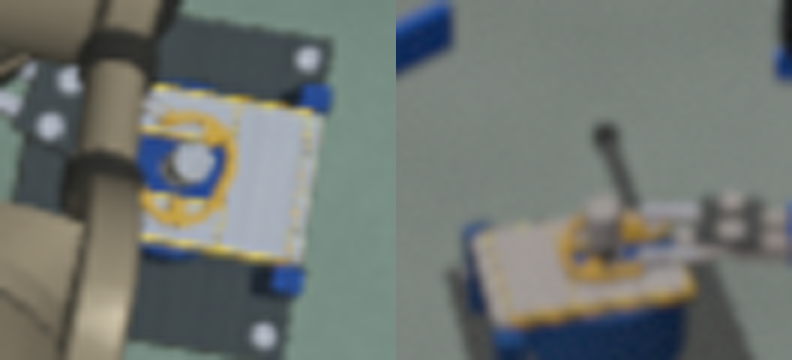

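Ring top reads 75.7 and 76.3 mm against a target of 76.5. It is level, the axle passes through it, the keeper is flat and there is no contact force. Handing in.

```bash
python3 -c "
from h import *
r.finish_job();s=r.read_state();print(s['time_s'],s['grip_width'],s['contact_force'])"
```

```text
the job is handed in; nothing more can be done
the job is handed in; nothing more can be done
```

I turned the keeper over by its bar so it lies flat on the hub, steel face up, with the axle in its slot. I then squeezed the middle-sized pliers and lowered the spread ring over the axle to the groove. The job was handed in at about 19.4 s of the 58 s allowed, still gripping.

**Centring and force:** my last checks had the ring centred on the axle within about 0.6 mm. There was no contact force on the way down, and the ring looked level within about 1°.

**Height:** this is the least certain check. The ring's top face read 75.7 mm in the top camera and 76.3 mm in the scene camera, against a target of 76.5. The gripper position alone suggested about 77.4, so the cameras and the arm disagree by about 1 mm. I set the height between them. The ring's underside is about 3 mm above the keeper.

**Less certain:**
- **Grip width:** it read 22.6 mm instead of the expected 28 mm over the handles. I put this down to pad compression. The images show the ring spread, with the lug tips about 25–27 mm apart.
- **Top view:** the arm hid part of the ring, so the centring relies on the visible two thirds plus the pliers' pivots.
- **Bystanders:** I did not measure the other objects on the bench, but nothing suggested that any had been touched.

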